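# Oil the reel, fit its bayonet side cap and hold it half way to the lock

## Robot

A 7-joint arm with a two-finger parallel gripper is mounted at the origin on the work surface. World frame = base frame: x ahead of the robot, y to its left, z up, the work surface at z = 0. Lengths are in m, angles in rad, forces in N, time in s.
With the tool pointing down it reaches from about 0.35 to 0.9 m from the base axis. Payload 8.1 kg.
Tool frame: the origin (TCP) lies midway between the tips of the shut fingers; the grasp point (between the pads) lies 19 mm behind it; z points along the fingers, y is the line along which they close (so a half turn about z gives the same grasp; the last joint's range is limited). The gripper opens to 92 mm and grips with 3 to 60 N. Pads are 19 mm wide; open, the fingers measure 130 mm over their backs; the gripper's body (75 mm by 190 mm) begins 47 mm behind the grasp point.
Start: joints at [1.023, 0.434, 0.025, 1.573, -0.012, 1.134, -0.075], TCP at [0.269, -0.564, 0.227] pointing down, gripper open.
Joint ranges: [-2.62, 2.62], [-0.44, 2.09], [-1.27, 1.32], [0.08, 2.57], [-1.32, 4.46], [0.12, 2], [-2.74, 2.74]. Speed limits (rad/s): [2.22, 2.22, 3.01, 3.01, 3.14, 3.14, 3.14].

## Interface

Orientations are given as a unit quaternion [x, y, z, w].
In Python, from workcell import get_state, get_image, camera_model, finish_job gives the robot as it stands.
- The arm moves only by the tool apply_moves, never from a script. Its argument "moves" is a list that holds one entry, the list of rows, each a list of 5 numbers: the shift along the tool's x, y, z in mm, then the turn about the tool's z in degrees, then the closure in counts, from 0 (fully open) to 255 (shut). A call has 1 to 5 rows; each row shifts and turns the commanded pose from where the row before left it, along the tool's axes as they then stand; what a row does not reach is not made up. A row lasts 1/8 s, in which the tool goes at most 62.5 mm and 10.7 degrees, less where a joint would pass 70% of its speed; a pose out of reach is approached as far as the arm can. A call with a gripper value outside its range is refused whole. The fingers move at their own pace and stop on an object; "force" is the grip in N (left out, the last holds). Time passes only in rows, so rows that do not move let the fingers close. It gives the time, the measured TCP pose, the force, the opening and the grip force at its end, in the units of the state.
- get_state(): the state, without advancing time (a new reading comes with each control period).
- get_image(name): name is "side" or "top"; returns the picture (384x512x3 uint8, red, green, blue); there is no depth.
- camera_model(name): a dict with "mtx" (3x3 intrinsics, pixels), "distortion" ([k1, k2, p1, p2, k3] as OpenCV has them; the pictures are not rectified), "R" (3x3) and "t" (3): a world point X has camera coordinates R X + t. Camera axes: x right, y down, z forward; pixel columns grow to the right and rows downward; lengths in m; the calibration is good to about 2 mm. A picture is of the moment at which its call begins. camera_model takes no time and is no camera call.
- finish_job(): hands the job in; it is judged then, once.
The state is a dict: "time": time; "qpos": joint angles; "joint_vel": joint speeds; "tau": joint torques, N m; "eef_pos": TCP position; "tcp_rot": TCP orientation; "force": force on the tool from outside, world axes, zero at the start; "moment": the same for the moment, N m; "finger_gap": finger opening in m; "grip_force": force on a finger pad.
Only numpy, scipy, OpenCV 4.12 (cv2) and the standard library are available. Lean on these libraries where they do the work, as an engineer would, in place of code of your own. Each camera call takes 0.05 s, during which the arm holds its last target. There are 200 camera calls.

## Task

Press the nozzle cap of the spray oiler fully down and let it spring back up, so the open reel gets its oil. Then take the bayonet side cap from the tile, lower its two lugs into the reel's notches, push it fully down against the spring and twist it clockwise (seen from above) until its bar points to the raised ribs on the rim, half way to the lock; do not go on to the lock. Finish still gripping the cap there, pressed fully down, without letting go, and leave the cup, the bobber and the screwdriver where they are.

Things in the scene. Friction and masses are not known exactly. Their poses are not given: they have to be found in the camera images.
- reel: Steel fishing reel lying flat, fixed: drum 100 mm across on a round wooden base 116 mm across, 12 mm thick. Origin: centre of the base's underside, z up along the drum's axis; rim top 78 mm up. Its x axis runs through two opposite raised ribs on the rim (dark steel, 8 mm wide, 4 mm high, 40 to 50 mm from the axis) that mark half way.
- notch (a point): On the reel's axis, at the rim's top. x axis: along the two opposite entry notches, 0.75 rad counter-clockwise (from above) of the reel's x axis; z up. The mouth is a 55 mm hole in a 5 mm thick lip; the notches are 20 mm wide and reach 38 mm from the axis. Under the lip is a 15 mm high gallery in which the lugs turn; behind the notch it is blocked, so only clockwise works.
- lock (a point): On the reel's axis at the rim's top. Its x axis points along the lug direction at the lock, 0.75 rad clockwise of the reel's x axis and 1.5 rad clockwise of the notches, where the lugs click up into pockets under the lip; z up.
- shelf (a point): Centre of the gallery's floor, 57 mm above the reel's origin (21 mm below the rim's top); the cap's underside is here when it is pushed fully down. A sprung brass disc 40 mm across stands 12 mm above it; the cap pushes it down, 2 N at first, 6 N with the cap fully down.
- cap: Loose aluminium bayonet cap, about 0.12 kg, upright on the tile. Origin: centre of its underside, z up. Plug 50 mm across, 24 mm high; two opposite lugs along x at the bottom, 12 mm wide, 9 mm high, reaching 35 mm from the axis. On top a finger bar along x, 46 long, 14 thick, from 24 to 56 mm up. A half turn makes no difference. Under the lip it has 6 mm up-down play; let go, the spring lifts it.
- tile: White ceramic tile coaster, 100 x 100 x 8 mm, fixed. Origin: centre of its underside. The cap starts on it.
- oiler: Fixed aluminium spray oiler, 48 mm in diameter, on a black foot 60 mm in diameter, 123 mm high with its nozzle cap, standing about 140 mm from the reel (on the reel's +x side). Origin: centre of its underside; the spout points to its -x, at the reel.
- nozzle_top (a point): Centre of the top of the oiler's nozzle cap, a white plastic button 26 mm in diameter; moves with it.
- nozzle (a joint): How far the nozzle cap is pressed: 0 up, 0.006 m fully down; sprung, 2 N at first and 7 N fully down.
- cup: Aluminium cup, 72 mm in diameter, 90 mm high. Origin: centre of its underside. A bystander.
- bobber: Green plastic bobber, 39 mm in diameter, 52 mm high. Origin: centre of its underside. A bystander.
- screwdriver: Screwdriver lying on the bench. A bystander.
- tackle_box: Grey plastic tackle box, fixed, 350 x 190 x 167 mm with its handle, on the robot's left. Origin: centre of its underside, long side along x.
Things that resemble listed ones, but are neither listed nor needed, are in the scene too. Leave any yellow look-alike of the cap alone.

How it is judged:
On the way, in this order (a step that is already met when the one before it is completed fails the run):
1. the nozzle cap is pressed down (at least 4 mm) (value of joint nozzle above 0.004 m), for 0.05 s.
2. the nozzle cap has sprung back up (value of joint nozzle below 0.0015 m), for 0.1 s.
3. the cap's lugs are in the notches, below the rim (horizontal distance between cap and reel below 0.005 m and z of cap in the frame of reel below 0.067 m and angle between the x axis of cap and the x axis of notch, either way round below 0.2 rad), for 0.05 s.
At the end, for the whole second after the job is handed in: The cap is in the reel, on its axis within 5 mm, upright within 0.08 rad, pressed to within 3 mm of the shelf, its bar within 0.2 rad of the raised half-way ribs, at rest and gripped by the fingers (over 2 N); the nozzle cap is up (horizontal distance between cap and reel below 0.005 m and z of cap in the frame of reel below 0.06 m and angle between the x axis of cap and the x axis of reel, either way round below 0.2 rad and angle between cap's own z axis and vertical below 0.08 rad and contact force between the fingers and cap above 2 N and linear speed of cap below 0.01 m/s and angular speed of cap below 0.1 rad/s and value of joint nozzle below 0.0015 m); the arm keeps its last pose, push and grip.
It fails at once if the cap is twisted on to the lock (horizontal distance between cap and reel below 0.015 m and z of cap in the frame of reel below 0.068 m and angle between the x axis of cap and the x axis of lock, either way round below 0.3 rad).
It fails at once if cup, bobber or screwdriver disturbed (distance of any of cup, bobber, screwdriver from where it was at the start of the episode above 0.03 m).
It also fails if it takes over 58 s, if anything falls off the work surface, if the arm or the gripper's body presses on something with over 40 N, if the wrist force passes 120 N, or if a joint passes its speed limit or range.

## Working session

There is one attempt and no reset: what is moved stays moved. The work goes in short steps, Python scripts to look and compute and a tool call to move; the robot and the scene stay as the last step left them, time stands still between calls to the robot, and variables do not carry over. Pictures are saved under pics/ and viewed, at most 10 in all, crops included, and the job is handed in when it is done.

Besides the shell and the picture viewer there is one more tool, called as name(argument=value, ...) on one line, values as JSON. apply_moves: Moves the arm, as the interface text tells. Its arguments: {"type":"object","properties":{"moves":{"type":"array","items":{"type":"array","items":{"type":"array","items":{"type":"number"}}}},"force":{"type":"number"}},"required":["moves"]}

```bash
mkdir -p pics; cat > h.py <<'E'
import numpy as np, cv2
from workcell import get_state, get_image, camera_model, finish_job
def ray(cam,uv):
    m=camera_model(cam);K=np.array(m["mtx"],float);d=np.array(m["distortion"],float);R=np.array(m["R"]);t=np.array(m["t"])
    p=cv2.undistortPoints(np.array([[uv]],float),K,d)[0,0]
    return -R.T@t, R.T@np.array([p[0],p[1],1.])
def onz(cam,uv,z):
    o,d=ray(cam,uv); return o+d*(z-o[2])/d[2]
def tri(uvs,uvt):
    o1,d1=ray("side",uvs);o2,d2=ray("top",uvt)
    A=np.stack([d1,-d2],1);s=np.linalg.lstsq(A,o2-o1,rcond=None)[0]
    a=o1+d1*s[0];b=o2+d2*s[1];return (a+b)/2,np.linalg.norm(a-b)
def proj(cam,X):
    m=camera_model(cam);R=np.array(m["R"]);t=np.array(m["t"],float)
    return cv2.projectPoints(np.array([X],float),cv2.Rodrigues(R)[0],t,np.array(m["mtx"],float),np.array(m["distortion"],float))[0][0,0]
def snap(n):
    im={}
    for c in("side","top"):
        im[c]=get_image(c);cv2.imwrite(f"pics/{n}_{c}.png",im[c][...,::-1])
    return im
E
python3 - <<'E'
from h import *
snap("a")
for c in("side","top"):
    m=camera_model(c);print(c,m["mtx"],-np.array(m["R"]).T@np.array(m["t"]))
s=get_state();print(s["time"],s["eef_pos"],s["tcp_rot"],s["finger_gap"])
E
```

```text
side [[405.9580988    0.         251.64594441]
 [  0.         405.9580988  191.127757  ]
 [  0.           0.           1.        ]] [ 0.4491735  -0.70308213  0.8776261 ]
top [[447.24058417   0.         249.66502653]
 [  0.         447.24058417 187.63642257]
 [  0.           0.           1.        ]] [0.35356101 0.04300242 1.50812134]
0.1 [ 0.26868545 -0.56380618  0.22603747] [ 9.75375462e-01  2.20549797e-01 -2.27395291e-04 -6.66295179e-04] 0.09175148247721775
```

View pics/a_side.png

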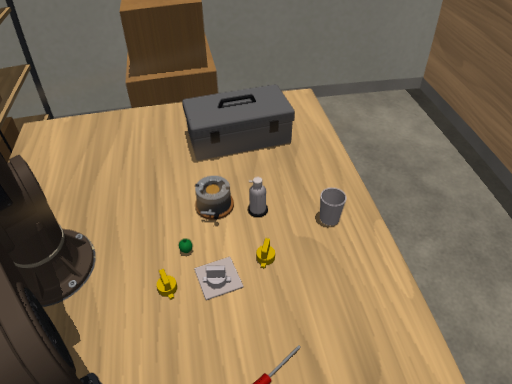

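View pics/a_top.png

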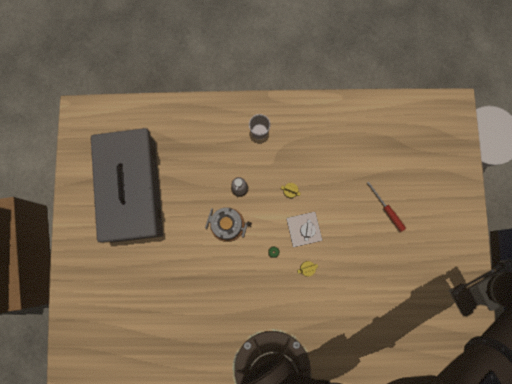

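The side view shows the reel at (213,193), oiler (258,195), tile with the metal cap (216,274), yellow look-alikes (166,285) and (265,252), cup (331,207), bobber (186,246) and screwdriver (275,365). In the top view these are reel (227,223), oiler (239,186), cap (307,230), yellows (290,191) and (308,269).

Could be taken for the cap: the grey one on the tile (top 307,230) or the yellow ones (290,191), (308,269). I choose the grey one on the white tile and check it in a close crop.

```bash
python3 - <<'E'
import cv2,numpy as np
t=cv2.imread("pics/a_top.png");s=cv2.imread("pics/a_side.png")
def c(i,x,y,w=50,h=37): return cv2.resize(i[y-h:y+h,x-w:x+w],(400,296),interpolation=cv2.INTER_CUBIC)
cv2.imwrite("pics/b.png",np.vstack([np.hstack([c(t,232,208),c(t,307,230,25,18)]),np.hstack([c(s,230,195),c(s,216,274,25,18)])]))
E
```

```text
(no output)
```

View pics/b.png

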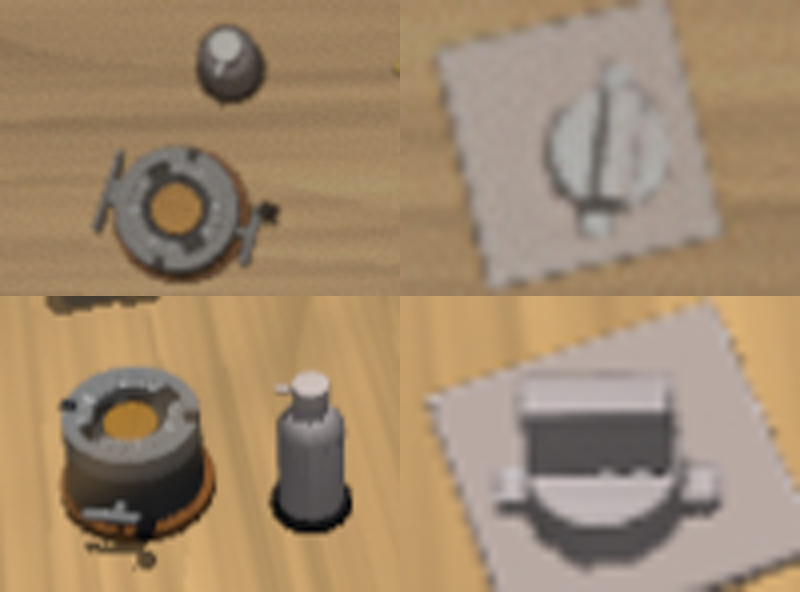

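The crop confirms the choice: a grey cap with two lugs and a bar on the white tile. Lugs in the top view are near (309.3,221.1) and (306.4,239), and in the side view (204.5,279.6) and (229.1,279.6). The ribs are at top (230.2,209.2) and (221.2,236.5), and the nozzle top is at top (238,182.8), side (258,179.6).

```bash
python3 - <<'E'
from h import *
np.set_printoptions(precision=4,suppress=True)
P=lambda n,s,t:print(n,*tri(s,t))
P("nozzle",(258,179.6),(238,182.75))
P("ribA(left in side)",(197.5,185.5),(221.2,236.5)); P("ribA'",(197.5,185.5),(230.2,209.2))
P("ribB",(227.5,187),(230.2,209.2))
P("reelc",(212.5,186.5),(225.7,222.85))
P("lug+x?",(229.1,279.6),(309.25,221.1));P("lug2",(204.5,279.6),(306.4,239))
P("bartop",(215.4,268),(309.5,229.5))
a=onz("top",(230.2,209.2),.08);b=onz("top",(221.2,236.5),.08);print("ribs top",a,b,np.linalg.norm(a-b),np.degrees(np.arctan2(*(a-b)[1::-1])))
a=onz("side",(227.5,187),.08);b=onz("side",(197.5,185.5),.08);print("ribs side",a,b,np.linalg.norm(a-b),np.degrees(np.arctan2(*(a-b)[1::-1])))
a=onz("top",(221.3,213),.076);b=onz("top",(230,231),.076);print("notch",a,b,np.degrees(np.arctan2(*(a-b)[1::-1])))
for c,p,q in(("top",(309.25,221.1),(306.4,239)),("side",(229.1,279.6),(204.5,279.6))):
    a=onz(c,p,.017);b=onz(c,q,.017);print("lugs",a,b,np.linalg.norm(a-b),np.degrees(np.arctan2(*(a-b)[1::-1])))
# sub-pixel contours
t=cv2.imread("pics/a_top.png");s=cv2.imread("pics/a_side.png")
for n,i,(x,y) in(("top",t,(227,223)),("side",s,(213,190))):
    h=cv2.cvtColor(i,cv2.COLOR_BGR2HSV);r=h[y-30:y+30,x-30:x+30]
    m=((r[...,1]<70)).astype(np.uint8)*255
    m=cv2.morphologyEx(m,cv2.MORPH_OPEN,np.ones((5,5)))
    cs=max(cv2.findContours(m,0,cv2.CHAIN_APPROX_NONE)[0],key=cv2.contourArea)
    e=cv2.fitEllipse(cs);print(n,"rim ellipse",e[0][0]+x-30,e[0][1]+y-30,e[1],e[2])
def C(i,x,y,w,h,W=400,H=300): return cv2.resize(i[y-h:y+h,x-w:x+w],(W,H),interpolation=cv2.INTER_CUBIC)
cv2.imwrite("pics/c.png",np.vstack([np.hstack([C(t,226,223,20,15),C(t,308,230,20,15)]),np.hstack([C(s,213,188,20,15),C(s,216,273,20,15)])]))
E
```

```text
nozzle [0.5956 0.1013 0.1207] 0.004435415682709641
ribA(left in side) [0.4294 0.1587 0.0754] 0.0033533400198903288
ribA' [0.4708 0.121  0.1202] 0.07879094493720497
ribB [0.5146 0.1288 0.0823] 0.0004941705355292067
reelc [0.4722 0.1438 0.0777] 0.0021785456646144395
lug+x? [ 0.4787 -0.1315  0.0115] 0.0010246398530727556
lug2 [ 0.4184 -0.1202  0.0114] 0.0005552741683768653
bartop [ 0.4481 -0.1255  0.0615] 0.002496912254793972
ribs top [0.5146 0.1289 0.08  ] [0.4275 0.1582 0.08  ] 0.09187544921375111 -18.58377150566447
ribs side [0.515  0.1312 0.08  ] [0.4312 0.154  0.08  ] 0.08687254483395204 -15.207358489536094
notch [0.5031 0.1579 0.076 ] [0.4449 0.1302 0.076 ] 25.42021621840217
lugs [ 0.4778 -0.1309  0.017 ] [ 0.4185 -0.1195  0.017 ] 0.060395713503361655 -10.832243948659542
lugs [ 0.4791 -0.135   0.017 ] [ 0.4183 -0.1239  0.017 ] 0.061722540566993465 -10.346380469125426
top rim ellipse 225.23880577087402 222.83277893066406 (29.931034088134766, 32.61906051635742) 112.73946380615234
side rim ellipse 213.74014854431152 193.39204025268555 (32.050987243652344, 40.34480285644531) 159.34405517578125
```

View pics/c.png

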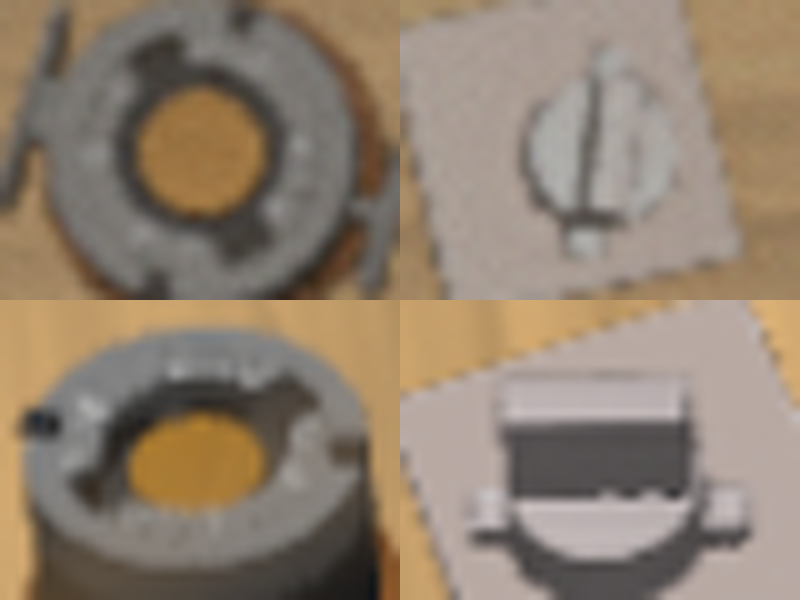

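The reel triangulates to (0.472, 0.144) with its rim at 0.078 and its x axis at about -18°, so the notches are at about 25°. The cap is at (0.448, -0.126), angle about -10.6°, with the bar top at about 0.062. The nozzle top is at (0.596, 0.101, 0.121). All of these agree with the text. Next I move above the nozzle with the fingers shut.

apply_moves(moves=[[[39,-31,0,0,255],[39,-31,0,0,255],[39,-31,0,0,255],[39,-31,0,0,255],[39,-31,0,0,255]]], force=20)

```text
time: 0.72
eef_pos: [0.3786, -0.3387, 0.2266]
tcp_rot: [0.975, 0.221, -0.0, -0.0]
force: [1.0, 0.2, 0.0]
finger_gap: 0.0471
grip_force: 0.0
```

apply_moves(moves=[[[39,-31,0,0,255],[39,-31,0,0,255],[39,-31,0,0,255],[39,-31,0,0,255],[39,-31,0,0,255]]])

```text
time: 1.35
eef_pos: [0.4879, -0.1151, 0.2266]
tcp_rot: [0.975, 0.22, -0.0, 0.0]
force: [0.6, -0.3, -0.2]
finger_gap: 0.0009
grip_force: 0.0
```

apply_moves(moves=[[[39,-31,0,0,255],[39,-31,0,0,255],[39,-31,0,0,255],[39,-31,0,0,255],[0,0,0,0,255]]])

```text
time: 1.98
eef_pos: [0.5755, 0.0674, 0.2262]
tcp_rot: [0.975, 0.224, 0.0, -0.001]
force: [-0.9, -0.4, -0.9]
finger_gap: 0.0001
grip_force: 0.0
```

```bash
cat >> h.py <<'E'
def phi():
    x,y,z,w=get_state()["tcp_rot"]
    from scipy.spatial.transform import Rotation as Ro
    M=Ro.from_quat([x,y,z,w]).as_matrix(); return M
def go(X,ph=None):
    s=get_state();M=phi();d=M.T@(np.array(X)-s["eef_pos"])
    a=np.degrees(np.arctan2(M[1,0],M[0,0]));np.set_printoptions(precision=4,suppress=True)
    print("t",s["time"],"pos",s["eef_pos"],"phi",a,"tilt",M[:,2],"shift mm",d*1000,"turn",None if ph is None else a-ph,"F",s["force"],"gap",s["finger_gap"],"q",s["qpos"])
E
python3 -c "
from h import *
go([.5956,.1013,.140])"
```

```text
t 1.975 pos [0.5755 0.0674 0.2262] phi 25.845033928224833 tilt [-0.0005  0.0024 -1.    ] shift mm [ 32.7579 -21.5106  86.232 ] turn None F [-0.9321 -0.4133 -0.8959] gap 6.620963219894268e-05 q [ 0.0038  0.3825 -0.2892  1.6688  0.1165  1.1074 -1.4375]
```

apply_moves(moves=[[[33,-22,20,0,255],[0,0,40,0,255],[0,0,28,0,255],[0,0,0,0,255],[0,0,0,0,255]]])

```text
time: 2.6
eef_pos: [0.5959, 0.0961, 0.1398]
tcp_rot: [0.975, 0.22, 0.001, 0.0]
force: [0.7, -0.6, 0.0]
finger_gap: 0.0003
grip_force: 0.0
```

```bash
python3 - <<'E'
from h import *
im=snap("d"); go([.5956,.1013,.1207])
s=im["side"][...,::-1];t=im["top"][...,::-1]
C=lambda i,x,y:cv2.resize(i[y-30:y+30,x-40:x+40],(400,300),interpolation=cv2.INTER_CUBIC)
cv2.imwrite("pics/d.png",np.hstack([C(s,258,180),C(t,238,183)]))
E
```

```text
t 2.7 pos [0.5963 0.0964 0.1403] phi 25.455628685495665 tilt [ 0.0024  0.0004 -1.    ] shift mm [ 1.4274 -4.7199 19.5998] turn None F [ 1.0143 -0.292   0.2981] gap 0.00048153404703242357 q [-0.0549  0.5004 -0.2779  1.7128  0.1631  0.9487 -1.522 ]
```

View pics/d.png

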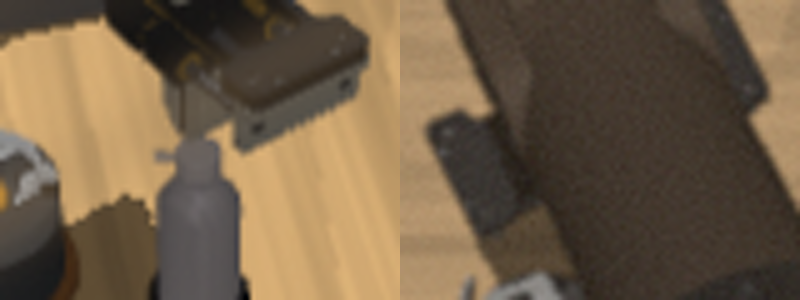

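The side view shows the shut fingertips at crop (195,135), just above the white button at (200,147). They are centred within a few mm, so I press.

apply_moves(moves=[[[1,-3,14,0,255],[0,0,4,0,255],[0,0,2,0,255],[0,0,2,0,255],[0,0,0,0,255]]])

```text
time: 3.32
eef_pos: [0.5951, 0.1002, 0.1174]
tcp_rot: [0.975, 0.221, 0.0, -0.0]
force: [-2.1, 0.8, 7.0]
finger_gap: 0.0004
grip_force: 3.6
```

apply_moves(moves=[[[0,0,2,0,255],[0,0,1,0,255],[0,0,0,0,255]]])

```text
time: 3.7
eef_pos: [0.5952, 0.1002, 0.1169]
tcp_rot: [0.975, 0.221, 0.001, 0.0]
force: [-11.1, -1.7, 31.5]
finger_gap: 0.0004
grip_force: 15.8
```

The force jumped to 31 N, so the nozzle is bottomed. I release it and go up.

apply_moves(moves=[[[0,0,-10,0,255],[0,0,-30,0,255],[0,0,-40,0,255],[0,0,0,0,255],[0,0,0,0,150]]])

```text
time: 4.32
eef_pos: [0.5947, 0.0994, 0.1932]
tcp_rot: [0.975, 0.22, -0.0, 0.0]
force: [-0.8, 0.1, -1.0]
finger_gap: 0.0066
grip_force: 0.0
```

```bash
python3 -c "
from h import *
go([.448,-.126,.14],-10.6)"
```

```text
t 4.325 pos [0.5947 0.0994 0.1932] phi 25.472938341135315 tilt [-0.0006 -0.0004 -1.    ] shift mm [-229.2875  140.3837   53.4167] turn 36.07293834113531 F [-0.808   0.1177 -1.0123] gap 0.006595876267968164 q [-0.0531  0.4485 -0.2865  1.6529  0.1411  1.0613 -1.5081]
```

apply_moves(moves=[[[-46,28,0,0,60],[-46,28,0,0,60],[-46,28,0,0,60],[-46,28,0,0,60],[-45,28,0,0,60]]])

```text
time: 4.95
eef_pos: [0.4465, -0.1266, 0.1926]
tcp_rot: [0.975, 0.22, -0.001, -0.0]
force: [0.1, -0.5, 0.3]
finger_gap: 0.0562
grip_force: 0.0
```

apply_moves(moves=[[[0,0,15,9,60],[0,0,15,9,60],[0,0,15,9,60],[0,0,0,9,60],[0,0,0,0,60]]])

```text
time: 5.58
eef_pos: [0.4476, -0.1251, 0.1477]
tcp_rot: [0.996, -0.091, -0.001, 0.0]
force: [0.2, 0.2, 0.8]
finger_gap: 0.07
grip_force: 0.0
```

```bash
python3 - <<'E'
from h import *
im=snap("e"); go([.448,-.126,.0545],-10.6)
s=im["side"][...,::-1];t=im["top"][...,::-1]
C=lambda i,x,y:cv2.resize(i[y-30:y+30,x-40:x+40],(400,300),interpolation=cv2.INTER_CUBIC)
cv2.imwrite("pics/e.png",np.hstack([C(s,216,260),C(t,308,230)]))
E
```

```text
t 5.675 pos [ 0.4482 -0.1251  0.1483] phi -10.294736933429782 tilt [-0.001  0.    -1.   ] shift mm [ 0.0748  0.8742 93.761 ] turn 0.30526306657021784 F [0.7717 0.3632 0.2685] gap 0.07020120393882723 q [ 0.2595  0.2765 -0.1245  2.0398  0.0461  0.8289 -1.642 ]
```

View pics/e.png

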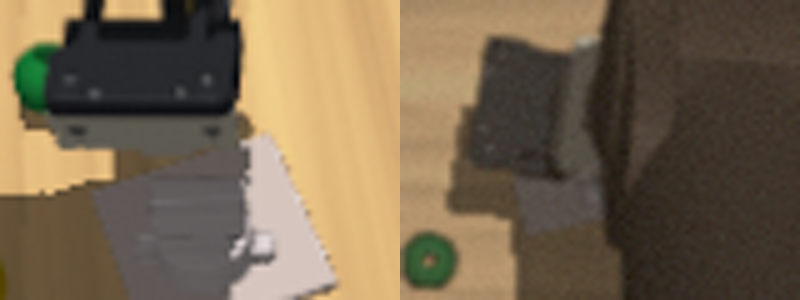

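The side view shows the fingers straddling the cap, with the bar at crop (197,195). I descend to TCP z of about 0.037 and close.

apply_moves(moves=[[[0,1,45,0,60],[0,0,45,0,60],[0,0,21,0,60],[0,0,0,0,60],[0,0,0,0,120]]], force=40)

```text
time: 6.3
eef_pos: [0.4489, -0.1263, 0.0385]
tcp_rot: [0.996, -0.091, 0.0, 0.0]
force: [-0.8, -0.4, 0.0]
finger_gap: 0.0638
grip_force: 0.0
```

apply_moves(moves=[[[0,0,0,0,255],[0,0,0,0,255],[0,0,0,0,255],[0,0,0,0,255],[0,0,0,0,255]]])

```text
time: 6.92
eef_pos: [0.4483, -0.1263, 0.0378]
tcp_rot: [0.996, -0.092, 0.0, 0.0]
force: [-0.2, -0.6, 0.2]
finger_gap: 0.015
grip_force: 0.0
```

apply_moves(moves=[[[0,0,0,0,255],[0,0,0,0,255],[0,0,-40,0,255],[0,0,-50,0,255],[0,0,-20,0,255]]])

```text
time: 7.55
eef_pos: [0.4493, -0.1264, 0.1501]
tcp_rot: [0.996, -0.092, 0.002, 0.0]
force: [0.2, -0.5, -2.1]
finger_gap: 0.0137
grip_force: 40.0
```

```bash
python3 -c "
from h import *
go([.472,.1438,.15],25)"
```

```text
t 7.55 pos [ 0.4493 -0.1264  0.1501] phi -10.520470473658127 tilt [ 0.0031 -0.0006 -1.    ] shift mm [ -27.0448 -269.7493    0.0532] turn -35.52047047365813 F [ 0.2423 -0.4836 -2.0988] gap 0.013729529943663029 q [ 0.2648  0.274  -0.128   2.0376  0.047   0.8295 -1.6446]
```

The cap is gripped (gap 13.7 mm, 40 N). I carry it to above the reel.

apply_moves(moves=[[[-5,-54,0,0,255],[-5,-54,0,0,255],[-5,-54,0,0,255],[-6,-54,0,0,255],[-6,-54,0,0,255]]])

```text
time: 8.18
eef_pos: [0.4708, 0.1457, 0.1476]
tcp_rot: [0.996, -0.092, -0.0, 0.0]
force: [1.6, -0.1, -0.6]
finger_gap: 0.0138
grip_force: 40.0
```

apply_moves(moves=[[[0,0,0,-9,255],[0,0,0,-9,255],[0,0,0,-9,255],[0,0,0,-8.5,255],[0,0,0,0,255]]])

```text
time: 8.8
eef_pos: [0.4708, 0.1439, 0.1474]
tcp_rot: [0.976, 0.216, -0.0, -0.0]
force: [0.1, -1.0, -1.4]
finger_gap: 0.0138
grip_force: 40.0
```

```bash
python3 - <<'E'
from h import *
im=snap("f"); go([.472,.1438,.12],25)
for n,X in(("capC",[.472,.1438,.12]),("lugA",np.array([.472,.1438,.1245])+.033*np.array([.906,.423,0])),("lugB",np.array([.472,.1438,.1245])-.033*np.array([.906,.423,0]))): print(n,proj("side",X),proj("top",X))
s=im["side"][...,::-1];t=im["top"][...,::-1]
C=lambda i,x,y:cv2.resize(i[y-30:y+30,x-40:x+40],(800,600),interpolation=cv2.INTER_CUBIC)
cv2.imwrite("pics/f.png",C(s,213,183))
E
```

```text
t 8.9 pos [0.4709 0.144  0.1475] phi 24.768624178754656 tilt [-0.0004 -0.0001 -1.    ] shift mm [ 0.8852  0.6363 27.5425] turn -0.23137582124534362 F [ 0.4981  0.4942 -1.8142] gap 0.013856252526996094 q [-0.1071  0.3413 -0.376   1.9645  0.162   0.865  -1.7074]
capC [210.8055 175.6401] [224.728  221.4456]
lugA [220.7185 169.7913] [220.1021 211.7943]
lugB [200.3974 179.1998] [229.1758 230.9147]
```

View pics/f.png

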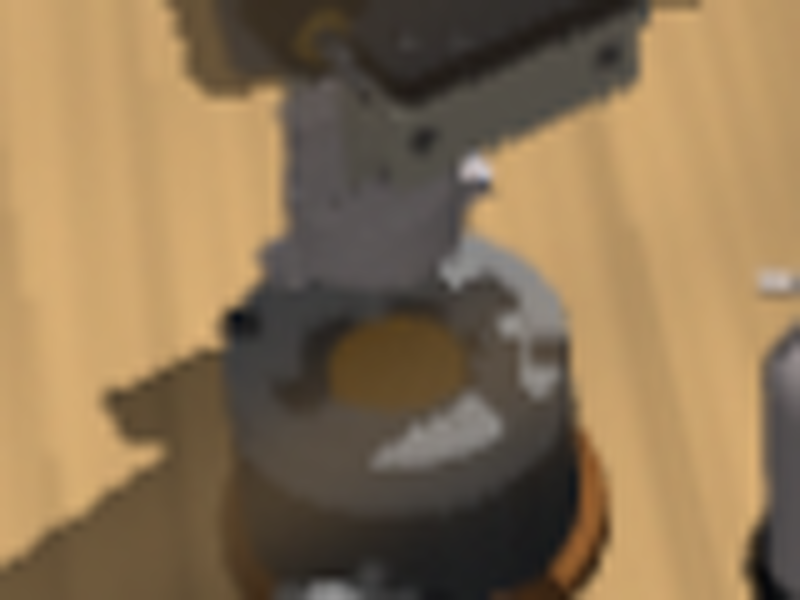

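The side crop shows the cap's lugs at pixels (220.5,170) and (201.5,179.2), within about 1 px of prediction, so the cap is where the TCP says. I cross-check the reel axis in the two views.

```bash
python3 - <<'E'
from h import *
np.set_printoptions(precision=4,suppress=True)
for c in("side","top"):
    i=cv2.imread(f"pics/a_{c}.png");h=cv2.cvtColor(i,cv2.COLOR_BGR2HSV)
    x,y=(213,189) if c=="side" else (226,223)
    w=np.s_[y-9:y+9,x-9:x+9]; u=cv2.resize(i[w],None,fx=8,fy=8,interpolation=cv2.INTER_CUBIC)
    m=(cv2.cvtColor(u,cv2.COLOR_BGR2HSV)[...,1]>110).astype(np.uint8)
    k=max(cv2.findContours(m,0,1)[0],key=cv2.contourArea);e=cv2.fitEllipse(k)
    p=((e[0][0]+.5)/8-.5+x-9,(e[0][1]+.5)/8-.5+y-9)
    print(c,"disc",p,np.array(e[1])/8,onz(c,p,.069))
print("side ribs",onz("side",(212.5,186.65),.08),"proj",proj("side",[.472,.1438,.08]),proj("top",[.472,.1438,.069]))
print("cap side", onz("side",(211.0,174.6),.122))
print("cap top err est n/a; lugs side angle",np.degrees(np.arctan2(*(onz("side",(220.5,170),.122)-onz("side",(201.5,179.2),.122))[1::-1])))
E
```

```text
side disc (212.24567699432373, 188.5187749862671) [ 9.8246 14.349 ] [0.4719 0.1449 0.069 ]
top disc (225.72753047943115, 222.88228702545166) [12.6919 12.742 ] [0.4717 0.1443 0.069 ]
side ribs [0.4731 0.1409 0.08  ] proj [212.0091 186.0159] [225.8809 222.7772]
cap side [0.4729 0.1458 0.122 ]
cap top err est n/a; lugs side angle 26.325910433411163
```

apply_moves(moves=[[[1,0,20,0,255],[0,0,14,0,255],[0,0,3,0,255],[0,0,3,0,255],[0,0,0,0,255]]])

```text
time: 9.52
eef_pos: [0.4722, 0.1447, 0.1079]
tcp_rot: [0.976, 0.216, 0.0, 0.0]
force: [-0.7, 0.4, -1.1]
finger_gap: 0.0138
grip_force: 40.0
```

apply_moves(moves=[[[0,0,3,0,255],[0,0,2,0,255],[0,0,0,0,255]]])

```text
time: 9.9
eef_pos: [0.4725, 0.1438, 0.1035]
tcp_rot: [0.976, 0.216, 0.001, 0.001]
force: [-0.3, -2.7, -0.6]
finger_gap: 0.0134
grip_force: 40.0
```

apply_moves(moves=[[[0,0,3,0,255],[0,0,3,0,255],[0,0,0,0,255]]])

```text
time: 10.28
eef_pos: [0.4721, 0.1439, 0.0962]
tcp_rot: [0.976, 0.216, -0.0, 0.0]
force: [2.4, -5.2, -1.7]
finger_gap: 0.0141
grip_force: 40.0
```

apply_moves(moves=[[[0,0.8,3,0,255],[0,0,3,0,255],[0,0,0,0,255]]])

```text
time: 10.65
eef_pos: [0.4724, 0.1438, 0.0904]
tcp_rot: [0.976, 0.216, -0.0, 0.0]
force: [1.3, -3.7, -1.3]
finger_gap: 0.0138
grip_force: 40.0
```

```bash
python3 - <<'E'
from h import *
im=snap("g"); go([.472,.1438,.087],25); print(get_state()["moment"])
for n,z in(("bartop .117",.117),("plugtop .085",.085)): print(n,proj("side",[.472,.1438,z]))
s=im["side"][...,::-1]
cv2.imwrite("pics/g.png",cv2.resize(s[150:210,173:253],(800,600),interpolation=cv2.INTER_CUBIC))
E
```

```text
t 10.75 pos [0.4724 0.1438 0.0905] phi 24.981628858560097 tilt [-0.0001 -0.0001 -1.    ] shift mm [-0.3563 -0.1696  3.49  ] turn -0.018371141439903482 F [ 1.5448 -4.8457 -0.96  ] gap 0.013522843233006369 q [-0.1312  0.4216 -0.3529  2.0208  0.2129  0.7339 -1.7493]
[-1.0417 -0.3757 -0.0303]
bartop .117 [210.8975 176.4358]
plugtop .085 [211.8614 184.7461]
```

View pics/g.png

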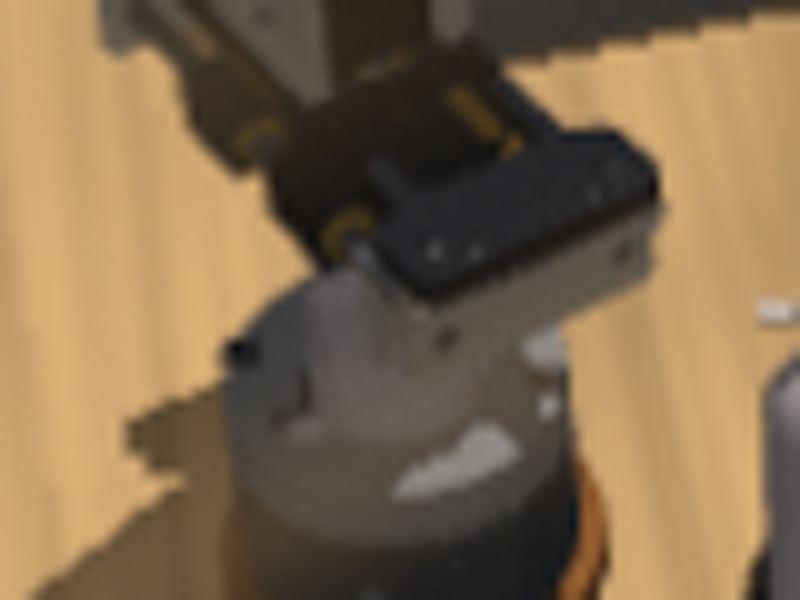

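The crop shows the plug inside the mouth and the left lug at about (203.5,192.8) in the notch. I compare this with the height it implies.

```bash
python3 - <<'E'
from h import *
c=np.array([.472,.144,0]);u=np.array([.906,.423,0])
for zb in(.06,.065,.07,.075): print(zb,"lugtip top",proj("side",c-u*.033+[0,0,zb+.009]),"plug front",proj("side",c+[0,-.025,zb+.024]))
print("rim front lip",proj("side",c+[0,-.0275,.078]))
E
```

```text
0.06 lugtip top [202.41995642 193.48942766] plug front [212.82712849 190.97370985]
0.065 lugtip top [202.24202678 192.23708917] plug front [212.6788124 189.696188 ]
0.07 lugtip top [202.06315674 190.97713465] plug front [212.52969777 188.4108027 ]
0.075 lugtip top [201.88334057 189.70950535] plug front [212.37977964 187.11749263]
rim front lip [213.10016406 193.10895178]
```

The lug pixel fits a cap underside at about 0.062, so the lugs are in. I continue down to the shelf.

apply_moves(moves=[[[0,0.6,2,0,255],[0,0,2,0,255],[0,0,0,0,255]]])

```text
time: 11.12
eef_pos: [0.4726, 0.1437, 0.0868]
tcp_rot: [0.976, 0.216, 0.0, -0.0]
force: [-0.1, -2.7, 3.1]
finger_gap: 0.0134
grip_force: 40.0
```

apply_moves(moves=[[[0,0,1.5,0,255],[0,0,0,0,255]]])

```text
time: 11.38
eef_pos: [0.4726, 0.1438, 0.0866]
tcp_rot: [0.976, 0.217, 0.0, 0.0]
force: [-5.6, -5.8, 23.7]
finger_gap: 0.0137
grip_force: 40.0
```

It is bottomed on the shelf at TCP z 0.0866 (24 N). I ease off slightly and twist clockwise in stages.

apply_moves(moves=[[[0,0,-1,0,255],[0,0,0,5,255],[0,0,0,5,255],[0,0,0,0,255]]])

```text
time: 11.88
eef_pos: [0.473, 0.1439, 0.0866]
tcp_rot: [0.992, 0.13, 0.001, -0.0]
force: [0.7, -1.2, 5.4]
finger_gap: 0.0138
grip_force: 40.0
```

apply_moves(moves=[[[0,0,0,7,255],[0,0,0,7,255],[0,0,0,0,255]]])

```text
time: 12.25
eef_pos: [0.473, 0.1441, 0.0866]
tcp_rot: [1.0, 0.008, 0.001, -0.0]
force: [-0.6, -2.5, 5.3]
finger_gap: 0.0137
grip_force: 40.0
```

apply_moves(moves=[[[0,0,0,7,255],[0,0,0,7,255],[0,0,0.3,4.5,255],[0,0,0,0,255],[0,0,0,0,255]]])

```text
time: 12.88
eef_pos: [0.4733, 0.1443, 0.0866]
tcp_rot: [0.988, -0.152, 0.001, -0.001]
force: [-0.2, -2.0, 9.4]
finger_gap: 0.0139
grip_force: 40.0
```

```bash
python3 - <<'E'
from h import *
im=snap("i"); go([.472,.144,.0865],-17.5);s=get_state();print(s["moment"],s["grip_force"])
s=im["side"][...,::-1]
cv2.imwrite("pics/i.png",cv2.resize(s[150:210,173:253],(800,600),interpolation=cv2.INTER_CUBIC))
E
```

```text
t 12.975 pos [0.4733 0.1442 0.0866] phi -17.503286138485095 tilt [ 0.0017  0.0013 -1.    ] shift mm [-1.2081  0.6387  0.0903] turn -0.003286138485094625 F [-0.233  -2.9454  9.3085] gap 0.013517601376536941 q [-0.2792  0.4082 -0.1605  2.0359  0.0977  0.7025 -2.3775]
[-0.4655  0.2423 -0.128 ] 40.0022292137146
```

View pics/i.png

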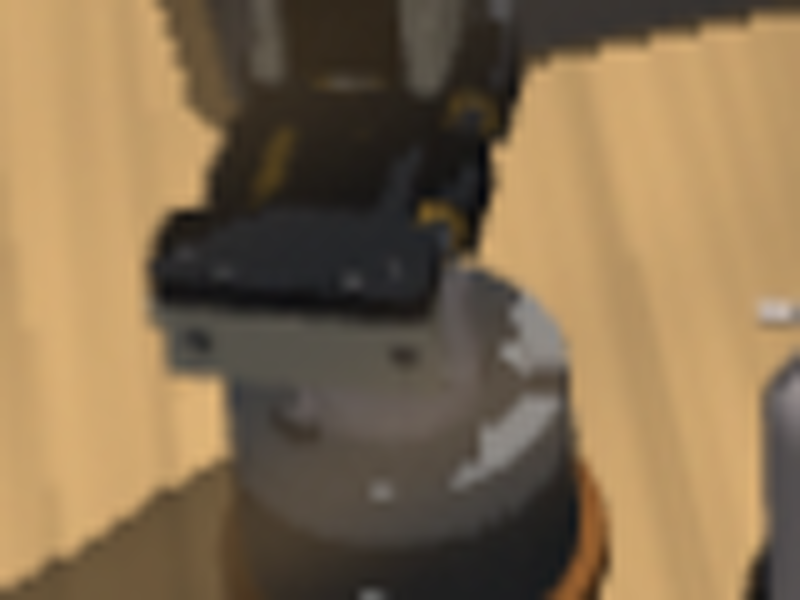

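The gripper has turned, but a light patch remains at the left notch, about (203,191). I check what that can be.

```bash
python3 - <<'E'
from h import *
c=np.array([.4725,.144,0])
for nm,a in(("rib dir",-17.5),("notch dir",25)):
    u=np.array([np.cos(np.radians(a)),np.sin(np.radians(a)),0]);v=np.array([-u[1],u[0],0])
    for r,z in((.023,.083),(.023,.113),(.033,.066),(-.023,.083),(-.023,.113)): print(nm,r,z,*[((proj("side",c-u*r+v*w+[0,0,z])-[173,150])*10).round() for w in(-.007,.007)])
i=cv2.imread("pics/i_side.png");g=cv2.imread("pics/g_side.png");a=cv2.imread("pics/a_side.png")
for n,k in(("a",a),("g",g),("i",i)): print(n,k[188:196,199:208].sum(2)//3)
E
```

```text
rib dir 0.023 0.083 [307. 363.] [317. 329.]
rib dir 0.023 0.113 [296. 285.] [307. 252.]
rib dir 0.033 0.066 [279. 403.] [289. 369.]
rib dir -0.023 0.083 [465. 375.] [475. 341.]
rib dir -0.023 0.113 [458. 297.] [467. 264.]
notch dir 0.023 0.083 [334. 399.] [309. 371.]
notch dir 0.023 0.113 [324. 321.] [298. 293.]
notch dir 0.033 0.066 [309. 456.] [285. 428.]
notch dir -0.023 0.083 [472. 333.] [447. 306.]
notch dir -0.023 0.113 [465. 255.] [439. 228.]
a [[140 146 135 110  62  40  65 100 112]
 [146 137 116  89  55  51  73 108 113]
 [121  92  66  58  55  66  73 108 114]
 [113  70  51  47  65  71  70 100 113]
 [127  92  56  49  67  73  83  94 106]
 [128 118  89  64  80  86 108 117 116]
 [127 127 119 102 109 107 130 132 138]
 [119 127 129 129 128 121 135 131 124]]
g [[64 64 65 62 48 75 85 87 94]
 [64 64 65 63 47 72 84 85 90]
 [65 62 60 60 48 71 83 87 91]
 [65 54 55 62 67 78 85 88 89]
 [67 56 64 83 92 93 87 86 89]
 [69 67 74 87 90 89 83 80 83]
 [71 71 74 79 80 80 77 76 76]
 [72 73 74 74 74 74 76 77 76]]
i [[73 73 73 78 84 82 85 85 86]
 [64 65 65 69 87 84 86 90 90]
 [64 61 67 74 90 87 84 89 92]
 [65 54 65 79 85 82 84 87 91]
 [66 56 52 59 68 67 80 85 88]
 [69 66 58 53 55 56 74 79 82]
 [71 71 69 64 66 68 74 76 76]
 [72 72 73 74 75 74 76 76 76]]
```

The lug patch has moved about 4 px up, as predicted for a 43° turn. The notch floor now shows dark at (203,193), and the grip gap is unchanged, so the cap turned with the fingers. It is at rest and pressed on the shelf, so I hand the job in.

```bash
python3 -c "
from h import *
print(finish_job())"
```

```text
the job is handed in; nothing more can be done
None
```

I handed the job in at about 13 s: I pressed the nozzle down to its stop and released it, then lowered the cap into the notches, pushed it down to the shelf and twisted it about 43° clockwise to the half-way ribs, where it is still gripped at 40 N; the verdict was not shown, and I judged the final angle from the tool pose and one side view.

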